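Ready the honing holder for fine sharpening, pan handles swung clear

TASK

Make the sharpening place on the hob ready: swing the handle of each saucepan beside the stone holder (one or two are there) round so that it no longer points out at the front edge but lies parallel to it, pointing away from the holder, with the pan left standing where it is. Also slide the holder's jaw wide open, turn the honing stone over so that its pale fine face is on top, lay it squarely back on the middle of the bed and slide the jaw shut against it so that it is clamped. Leave the things at the back alone.

Things in the scene. Friction and masses are not known exactly. Their poses are not given: they have to be found in the camera images.
- holder_seat (a point): fixed slide-jaw holder: mid-width foot of the fixed jaw's inner face, at bed-top height (40 mm over the worktop). y points to the sliding jaw (opening way), x away from the robot, z up. Bed 46 mm wide (x), from y = -33 to 143 mm, on a base plate 120 x 190 x 8 mm; both jaws 46 mm wide, 26 mm high over the bed, about 20 mm thick
- jaw (a joint): sliding jaw: gap between the jaw faces in m, 0 to 0.112 (fully open); about 0.073 at the start, against the stone. Slides with about 5 N of friction and stays where it is left
- jaw_post (a point): upright steel post, 16 mm thick with a 19 mm red cap, on a low arm behind the sliding jaw; drag or push it to slide the jaw. This point is on its axis, 73 mm over the worktop (post top 90 mm, upper side of the arm 49 mm). Axes as the holder's; the jaw's face is 56 mm nearer the fixed jaw
- stone_mid (a point): two-sided honing stone, a 64 x 72 x 46 mm block, 0.35 kg; this is its centre. x joins its aluminium end caps (64 mm apart: hold it by these to turn it), y is its 72 mm width, z points out through its pale (off-white) fine face; the face opposite, 46 mm away, is dark grey and coarse, a blue band runs between. Starts lying between the jaws with the dark face up and z down
- worktop (a point): a point on the worktop; y runs parallel to its straight front edge (to the robot's left), x away from the robot. Over its back part, from 0.59 m ahead of the robot, a ladle hangs down to 0.25 m above it (0.15 m left of the middle) and a shelf with pans to 0.37 m: keep hand and arm clear of them
- pan_left_centre (a point): steel saucepan, 174 mm across the rim, 62 mm high, 0.7 kg, on the hob to the left of the holder (may be absent; at least one pan is there). This point is on its axis, 35 mm over its underside
- pan_left_handle (a point): grip point on the handle of pan_left, 160 mm out from the pan's axis; x points outward along the handle. The handle is about 25 mm wide here, its top near 64 mm over the worktop, and this point is about 8 mm under the top
- pan_left_tip (a point): point on the handle of pan_left, 205 mm out from the pan's axis
- pan_right_centre (a point): steel saucepan, 160 mm across the rim, 70 mm high, 0.65 kg, on the hob to the right of the holder (may be absent; at least one pan is there). This point is on its axis, 35 mm over its underside
- pan_right_handle (a point): grip point on the handle of pan_right, 160 mm out from the pan's axis; x points outward along the handle. The handle is about 25 mm wide here, its top near 72 mm over the worktop, and this point is about 8 mm under the top
- pan_right_tip (a point): point on the handle of pan_right, 205 mm out from the pan's axis
- bowl: steel bowl, 115 mm wide, 38 mm high, stands behind the work; leave it alone. Origin at the centre of its underside
- salt: steel shaker, 69 mm wide, 96 mm high, stands behind the work; leave it alone. Origin at the centre of its underside
- timer: red and white kitchen timer, 62 mm wide, 54 mm high, stands behind the work; leave it alone. Origin at the centre of its underside
- oil_bottle: yellow squeeze bottle, 45 mm wide, 178 mm high, stands behind the work; leave it alone. Origin at the centre of its underside
- sauce_bottle: brown squeeze bottle, 44 mm wide, 172 mm high, stands behind the work; leave it alone. Origin at the centre of its underside
There are look-alikes about, which are no part of the job. What is shaped like the part that bears holder_seat but purple is not meant.

How it is judged:
By the outcome, as a careful person would: the job done as asked, in the order asked, and still so for the second after the job is handed in, with the robot touching nothing.
Of pan_left, pan_right only 1 to 2 are there at a start; the rules pass over those that are not, and their reading is None.
At some moment in a run one of pan_left, pan_right may be knocked a few centimetres aside while the robot is not near it.
It also fails if it takes over 210 s, if anything falls off the work surface, if the arm or the gripper's body presses on something with over 40 N, if the wrist force passes 120 N, or if a joint passes its speed limit or range.

ROBOT

A 7-joint arm with a two-finger parallel gripper is mounted at the origin on a cart in front of the work surface, level with it; the furniture and walls round the work are solid. World frame = base frame: x ahead of the robot, y to its left, z up, the work surface at z = 0. Lengths are in m, angles in degrees, forces in N, time in s.
With the tool pointing down it reaches from about 0.425 to 0.825 m from the base axis. Payload 3.6 kg.
Tool frame: the origin (TCP) lies at the very end of the fingers, on their centre line; the grasp point (between the pads) lies 19 mm behind it (robot.grip_point_offset is the distance from the TCP to the grasp point, in m); z points along the fingers, y is the line along which they close (so a half turn about z gives the same grasp; the last joint's range is limited). The gripper opens to 93 mm and grips with 3 to 60 N. Pads are 15 mm wide; open, the fingers measure 128 mm over their backs; the gripper's body (75 mm by 188 mm) begins 65 mm behind the grasp point.
Start: joints at [-67.065, 35.231, -0.722, 81.555, 0.464, 63.22, -2.315], TCP at [0.269, 0.592, 0.219] pointing down, gripper open.
Joint ranges: [-178.69, 178.69], [-17.37, 117.87], [-77.05, 75.6], [15.02, 138.74], [-78.02, 258.01], [0.78, 113.62], [-162.83, 162.83]. Speed limits (degrees/s): [159.86, 159.86, 180, 180, 180, 180, 180].

INTERFACE

Orientations are given as [roll, pitch, yaw] about the fixed x, y, z axes, in that order (R = Rz(yaw) Ry(pitch) Rx(roll)).
In Python, from workcell import monitor, cams, job_done, robot gives the robot as it stands. The module is installed in compiled form; this text tells all that it offers.
- The arm moves only by the tool servo_tool, never from a script. Its argument "motion" is one flat list of numbers, 4 for each row, row after row: the shift along the tool's x, y, z in units of 25 cm (1.0 is 25 cm), then the turn about the tool's z in units of 90 degrees (1.0 is 90 degrees). A call has exactly 8 rows; each row is the pose to reach, as a shift and turn from the pose commanded when the call began, along the tool's axes at that moment; what a row does not reach only later rows make up. A row lasts 1/12 s, in which the tool goes at most 41.7 mm and 7.16 degrees, less where a joint would pass 70% of its speed; a pose out of reach is approached as far as the arm can. A call with a number of a shift or a turn outside -1 to 1 is refused whole. A call with a gripper value outside its range is refused whole. "grip" is the opening in per cent of the stroke, from 0 (shut) to 100 (fully open), set as the call begins (left out, the last holds). The fingers move at their own pace and stop on an object; "newtons" is the grip in N (left out, the last holds). Time passes only in rows, so rows that repeat a pose let the fingers close, or fill a call up. It gives the time, the measured TCP pose, the force, the opening and the grip force at its end, in the units of the state.
- monitor.get_state(): the state, without advancing time (a new reading comes with each control period).
- cams.get_image(name): name is "scene" or "top" or "wrist"; returns (picture, depth): 480x640x3 uint8, red, green, blue; 480x640 float32, m along the optical axis (not along the pixel's ray), 0 where there is no reading.
- cams.camera_params(name): a dict with "camera_matrix" (3x3 intrinsics, pixels), "eye" and "orientation" of the camera in the world. Camera axes: x right, y up, looking along -z (the intrinsics and any distortion apply to the point x, -y, -z); pixel columns grow to the right and rows downward; lengths in m; the calibration is good to about 2 mm. A picture is of the moment at which its call begins: read the wrist's pose just before it. camera_params takes no time and is no camera call; for the wrist camera it gives the pose at the moment of the call.
- job_done(): hands the job in; it is judged then, once.
Trained networks look in the newest picture that a camera, given by its name, has taken for a name from the list of things; names that differ only in an ending like _2 or _b are one class to them, and where a whole thing is asked for, a point or a joint stands for the part that bears it (a point fixed in the world has none). Each returns a list of dicts, best first, with "p" (0 to 1); they miss things now and then, are a little off and sometimes report something else, mostly with a low value. They report only what shows in the picture. A call takes as long as a camera call. They do not tell look-alikes from the thing itself.
- cams.trace(query, camera): "mask" (480x640 bool, what is visible of it) and "at" ([column, row] in pixels, amid what is visible of it).
The state is a dict: "clock": time; "joints": joint angles; "joint_velocities": joint speeds; "joint_efforts": joint torques, N m; "ee_pos": TCP position; "eef_rot": TCP orientation; "ft_force": force on the tool from outside, world axes, zero at the start; "moment": the same for the moment, N m; "opening": opening from 0.0 (shut) to 1.0 (fully open); "gripper_force": force on a finger pad.
Only numpy, scipy, OpenCV 4.12 (cv2) and the standard library are available. Lean on these libraries where they do the work, as an engineer would, in place of code of your own. Each camera call takes 0.05 s, during which the arm holds its last target. There are 200 camera calls.

## Working session

There is one attempt and no reset: what is moved stays moved. The work goes in short steps, Python scripts to look and compute and a tool call to move; the robot and the scene stay as the last step left them, time stands still between calls to the robot, and variables do not carry over. Pictures are saved under pics/ and viewed, at most 14 in all, crops included, and the job is handed in when it is done.

Besides the shell and the picture viewer there is one more tool, called after "Call:" as a command line: name --argument value ..., lists and objects as JSON in quotes. servo_tool: Moves the arm, as the interface text tells. Its arguments: {"type":"object","properties":{"motion":{"type":"array"},"grip":{"type":"number"},"newtons":{"type":"number"}},"required":["motion"]}

```bash
mkdir -p pics; cat > h.py <<'E'
import numpy as np, cv2
from scipy.spatial.transform import Rotation as R
from workcell import monitor, cams, job_done, robot
def params(n):
    p=cams.camera_params(n); o=np.array(p['orientation'],float)
    M=o if o.shape==(3,3) else (R.from_euler('xyz',o,degrees=True).as_matrix() if o.size==3 else R.from_quat(o).as_matrix())
    return np.array(p['camera_matrix']),np.array(p['eye']),M
def cloud(d,P):
    K,e,M=P; v,u=np.mgrid[:480,:640]
    c=np.stack([(u-K[0,2])/K[0,0]*d,-(v-K[1,2])/K[1,1]*d,-d],-1)
    return c@M.T+e
def ray_z(u,v,z,P):
    K,e,M=P; r=M@np.array([(u-K[0,2])/K[0,0],-(v-K[1,2])/K[1,1],-1]); return e+r*(z-e[2])/r[2]
def proj(X,P):
    K,e,M=P; c=M.T@(np.array(X)-e); return np.array([K[0,2]+K[0,0]*c[0]/-c[2],K[1,2]-K[1,1]*c[1]/-c[2]])
def save(im,n): cv2.imwrite('pics/'+n+'.png',im[...,::-1])
E
python3 - <<'E'
from h import *
s=monitor.get_state(); print(s)
for n in ['scene','top','wrist']:
    print(n,cams.camera_params(n))
a,da=cams.get_image('scene'); b,db=cams.get_image('top')
save(a,'scene0'); save(b,'top0')
for n,d in(('scene',da),('top',db)):
    C=cloud(d,params(n)); 
    for q in ['holder_seat','jaw_post','stone_mid','pan_left_handle','pan_left_centre','pan_right_centre']:
        for r in cams.trace(q,n)[:3]:
            m=r['mask']; print(n,q,round(r['p'],2),np.round(r['at']),m.sum(),np.round(np.median(C[m&(d>0)],0),3))
E
```

```text
{'clock': 0.0, 'joints': array([-67.06441417,  35.28781441,  -0.72249595,  81.64004973,
         0.46502919,  63.22015362,  -2.31382699]), 'joint_velocities': array([ 0.10445342, -0.02312135,  0.04545021, -0.08332421, -0.05780289,
       -0.03761654, -0.0046502 ]), 'joint_efforts': array([ 3.53065461e-04, -4.58936191e+01,  2.08772602e-01, -1.65742368e+01,
       -6.11592131e-02,  2.04997690e-02,  2.52631053e-04]), 'ee_pos': array([0.26874714, 0.59097256, 0.21750483]), 'eef_rot': array([-1.79854910e+02,  3.11253972e-03,  1.55550930e+02]), 'ft_force': array([ 0.11697393,  0.25181434, -0.10130148]), 'moment': array([-0.01471241, -0.01330353,  0.01607876]), 'gripper_force': 0.0, 'opening': 0.9993529890975833}
scene {'camera_matrix': array([[470.45517207,   0.        , 318.15869385],
       [  0.        , 470.45517207, 236.0810906 ],
       [  0.        ,   0.        ,   1.        ]]), 'eye': array([ 0.07829011, -0.77675978,  0.91292703]), 'orientation': array([ 47.45672472,   0.13051545, -29.83830434])}
top {'camera_matrix': array([[522.4630993 ,   0.        , 327.55910746],
       [  0.
[... 833 characters left out ...]
58 [281. 195.] 2332 [0.558 0.294 0.029]
scene pan_left_centre 0.68 [280. 198.] 2416 [0.558 0.296 0.028]
scene pan_left_centre 0.54 [429. 294.] 536 [ 0.691 -0.252  0.035]
top holder_seat 0.94 [442. 279.] 3181 [ 0.439 -0.284  0.027]
top holder_seat 0.82 [345. 278.] 2425 [ 0.45  -0.027  0.011]
top holder_seat 0.33 [225. 233.] 4015 [0.553 0.285 0.011]
top jaw_post 0.67 [338. 273.] 324 [ 0.45  -0.014  0.063]
top jaw_post 0.58 [461. 280.] 305 [ 0.442 -0.326  0.063]
top jaw_post 0.51 [227. 236.] 3919 [0.554 0.284 0.011]
top stone_mid 0.91 [359. 276.] 724 [ 0.445 -0.067  0.086]
top pan_left_handle 0.87 [226. 233.] 3970 [0.554 0.285 0.01 ]
top pan_left_centre 0.63 [225. 232.] 3928 [0.554 0.284 0.011]
```

```bash
python3 - <<'E'
import cv2
a=cv2.imread('pics/top0.png'); cv2.imwrite('pics/top0c.png',cv2.resize(a[130:400,130:530],(800,540),interpolation=cv2.INTER_CUBIC))
E
```

```text
(no output)
```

View pics/scene0.png

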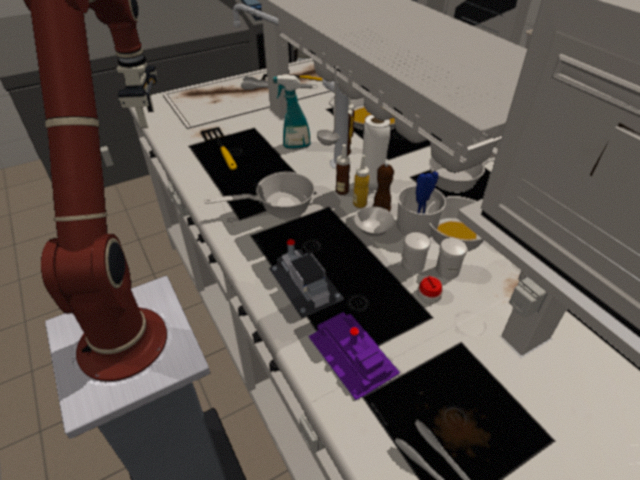

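View pics/top0.png

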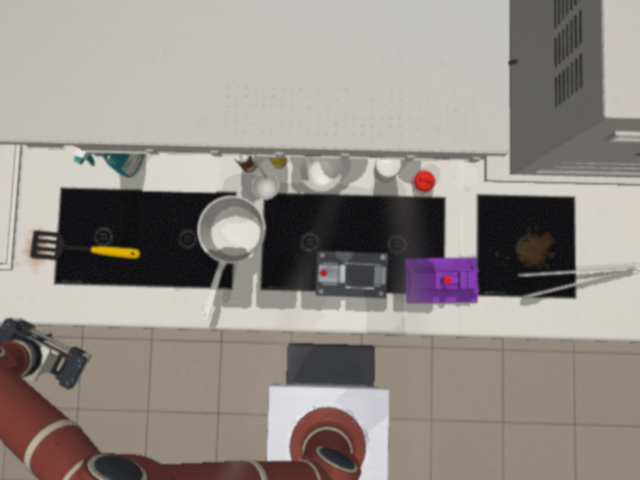

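The real holder is the grey one: scene (304,285), top (352,274), with its post at (323,272) on the left. The purple one at top (442,280) is the look-alike. Only the left pan is there, with its centre at top (232,229) and its handle running to (207,318). Next I'll measure these.

```bash
cat >> h.py <<'E'
def circ(P):
    A=np.c_[2*P[:,:2],np.ones(len(P))]; s=np.linalg.lstsq(A,(P[:,:2]**2).sum(1),rcond=None)[0]
    return s[:2],np.sqrt(s[2]+s[0]**2+s[1]**2)
def rect(P):
    r=cv2.minAreaRect((P[:,:2]*1000).astype(np.float32)); return np.round(r[0],1),np.round(r[1],1),round(r[2],1)
def go(x,y,z,yaw=None,s=None):
    s=s or monitor.get_state(); M=R.from_euler('xyz',s['eef_rot'],degrees=True).as_matrix()
    d=M.T@(np.array([x,y,z])-s['ee_pos'])/0.25
    t=0
    if yaw is not None: t=-((yaw-s['eef_rot'][2]+180)%360-180)/90
    return np.round(np.r_[d,t],3)
def pan(name,q='pan_left_centre',H=.062):
    im,d=cams.get_image(name); P=params(name); C=cloud(d,P)
    r=cams.trace(q,name)
    if not r: return None
    m=cv2.dilate(r[0]['mask'].astype(np.uint8),np.ones((7,7)))>0
    z=C[...,2]; ok=(d>0)&m
    rim=C[ok&(z>H-.006)&(z<H+.008)]
    return im,C,ok,rim
E
python3 - <<'E'
from h import *
for n in('top','scene'):
    im,C,ok,rim=pan(n)
    c=np.array([.558,.285])
    print(n,len(rim))
    for k in range(6):
        r=np.hypot(*(rim[:,:2]-c).T); S=rim[(r>.06)&(r<.098)]
        if len(S)>10: c,rad=circ(S)
    print('centre',c,rad,len(S))
    P=C[ok]; r=np.hypot(*(P[:,:2]-c).T); 
    for a,b in((.1,.14),(.14,.18),(.18,.215),(.215,.26)):
        hh=P[(r>a)&(r<b)&(P[:,2]>.035)&(P[:,2]<.09)]
        if len(hh): 
            m=np.median(hh,0); print(a,b,len(hh),m,np.degrees(np.arctan2(*(m[:2]-c)[::-1])))
P=params('top')
im,d=cams.get_image('top'); C=cloud(d,P)
K=np.abs(C[...,2])
# holder region, stone top
reg=(C[...,0]>.37)&(C[...,0]<.53)&(C[...,1]<.07)&(C[...,1]>-.17)&(d>0)
for lo,hi in((.003,.014),(.058,.072),(.078,.095)):
    S=C[reg&(C[...,2]>lo)&(C[...,2]<hi)]; print(lo,len(S),np.median(S,0),rect(S))
hsv=cv2.cvtColor(im,cv2.COLOR_RGB2HSV); red=(hsv[...,1]>150)&((hsv[...,0]<8)|(hsv[...,0]>172))&reg
v,u=np.nonzero(red); print('red top',u.mean(),v.mean(),len(u),ray_z(u.mean(),v.mean(),.09,P),np.median(C[red],0))
# front edge of worktop
f=(np.abs(C[...,2])<.015)&(d>0); pts=[]
for col in range(60,580,10):
    rr=np.nonzero(f[:,col]&(C[:,col,0]>.2)&(C[:,col,0]<.45))[0]
    if len(rr): pts.append(C[rr.max(),col,:2])
pts=np.array(pts); p=np.polyfit(pts[:,1],pts[:,0],1); e=pts[:,0]-np.polyval(p,pts[:,1]); p=np.polyfit(*pts[abs(e)<.006][:,::-1].T,1)
print('edge x=',p,np.degrees(np.arctan(p[0])),len(pts))
save(cv2.resize(im[235:315,290:410],(720,480),interpolation=cv2.INTER_CUBIC),'hold')
E
```

```text
top 833
centre [0.55735952 0.26672839] 0.08473314008343112 493
0.1 0.14 90 [0.44030461 0.29636248 0.0607326 ] 165.79326346624353
0.14 0.18 106 [0.40143761 0.30624169 0.06327847] 165.77962883913483
0.18 0.215 104 [0.36546676 0.31527933 0.06511185] 165.80151423661712
0.215 0.26 75 [0.33733114 0.32225375 0.06608563] 165.83680927784886
scene 417
centre [0.55852565 0.26104258] 0.08504148422638526 220
0.1 0.14 53 [0.44102555 0.28909841 0.05865719] 166.57076894861518
0.14 0.18 59 [0.40342116 0.29930247 0.06056497] 166.14337575530448
0.18 0.215 57 [0.3664703  0.30829782 0.06200165] 166.17695455880292
0.215 0.26 44 [0.3376139  0.31704994 0.06342778] 165.77365621385286
0.003 1880 [ 0.4609004  -0.04245998  0.00697135] (array([450. , -50.1]), array([239.7, 159.8]), 90.0)
0.058 277 [ 0.44896533 -0.10587873  0.06567448] (array([449.9, -68.5]), array([113.7,  45.9]), 88.6)
0.078 756 [ 0.44690737 -0.066358    0.08632868] (array([445.3, -36.8]), array([ 63.3, 136.6]), 1.6)
red top 323.10526315789474 272.57894736842104 19 [0.45091767 0.02385168 0.09      ] [0.44995177 0.0240885  0.09240573]
edge x= [-0.0005273   0.29149616] -0.03021182120140309 52
```

View pics/hold.png

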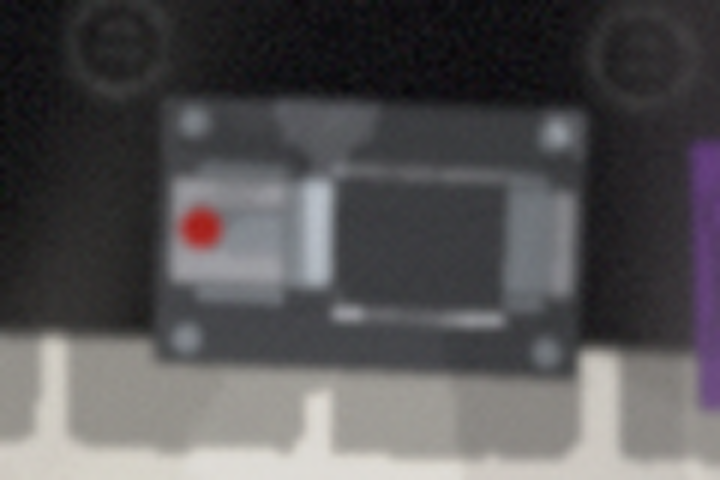

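The crop confirms a grey holder with the dark stone face up and aluminium end caps on the near and far sides. The front edge is parallel to world y. I'll go above the handle and check it with the wrist camera.

```bash
python3 -c "
from h import *
print(go(.402,.303,.215,166))"
```

```text
[-0.962 -0.831  0.015 -0.116]
```

Call:
servo_tool --motion '[-0.1,-0.08,0,-0.02,-0.23,-0.2,0,-0.04,-0.37,-0.32,0,-0.06,-0.5,-0.43,0.01,-0.08,-0.63,-0.55,0.01,-0.1,-0.76,-0.66,0.01,-0.11,-0.88,-0.76,0.015,-0.116,-0.96,-0.83,0.015,-0.116]'

```text
clock: 1.62
ee_pos: [0.4029, 0.3004, 0.2151]
eef_rot: [-180.0, 0.1, 165.9]
ft_force: [0.4, -0.5, 0.2]
opening: 0.999
gripper_force: 0.0
```

Call:
servo_tool --motion '[0,0,0,0,0,0,0,0,0,0,0,0,0,0,0,0,0,0,0,0,0,0,0,0,0,0,0,0,0,0,0,0]'

```text
clock: 2.28
ee_pos: [0.4013, 0.304, 0.2148]
eef_rot: [-180.0, -0.0, 166.1]
ft_force: [-0.8, 0.5, 0.3]
opening: 1.0
gripper_force: 0.0
```

```bash
cat > w.py <<'E'
from h import *
def panw(n='wrist',c0=(.557,.265),H=.062,tol=.009):
    P=params(n); im,d=cams.get_image(n); C=cloud(d,P); ok=d>0
    if n!='wrist':
        r=cams.trace('pan_left_centre',n); ok&=cv2.dilate(r[0]['mask'].astype(np.uint8),np.ones((9,9)))>0
    z=C[...,2]; c=np.array(c0)
    rim=C[ok&(z>H-tol)&(z<H+tol)]
    for k in range(8):
        r=np.hypot(*(rim[:,:2]-c).T); S=rim[(r>.077)&(r<.097)]; c,rad=circ(S)
    Q=C[ok&(z>.04)&(z<.085)]; r=np.hypot(*(Q[:,:2]-c).T)
    print(n,'centre',c.round(4),'rad',rad.round(4),len(S),'rim z',np.median(S[:,2]).round(4))
    for a,b in((.11,.15),(.15,.17),(.19,.215)):
        h=Q[(r>a)&(r<b)&(np.abs(Q[:,1]-c[1])<.25)]
        if len(h): m=np.median(h,0); print(a,len(h),m.round(4),'ang',np.degrees(np.arctan2(m[1]-c[1],m[0]-c[0])).round(2))
    return im,C
if __name__=='__main__':
    import sys
    print(monitor.get_state()['ee_pos'],monitor.get_state()['eef_rot'])
    for n in sys.argv[2:] or ['wrist']:
        im,C=panw(n); save(im,sys.argv[1]+n)
E
python3 w.py a wrist top scene
```

```text
[0.40128351 0.30403309 0.21480602] [-1.79995802e+02 -1.14844794e-02  1.66063367e+02]
wrist centre [0.557 0.264] rad 0.0845 1971 rim z 0.0603
0.11 659 [0.4296 0.296  0.0609] ang 165.88
0.15 417 [0.4017 0.3033 0.0622] ang 165.78
0.19 672 [0.3605 0.3138 0.0637] ang 165.78
top centre [0.5571 0.2667] rad 0.0846 571 rim z 0.0605
0.11 72 [0.4351 0.2979 0.0627] ang 165.66
scene centre [0.5591 0.2613] rad 0.0847 294 rim z 0.058
0.11 53 [0.4327 0.2917 0.0587] ang 166.49
0.15 30 [0.4026 0.2972 0.0605] ang 167.08
0.19 40 [0.3623 0.3099 0.062 ] ang 166.13
```

View pics/awrist.png

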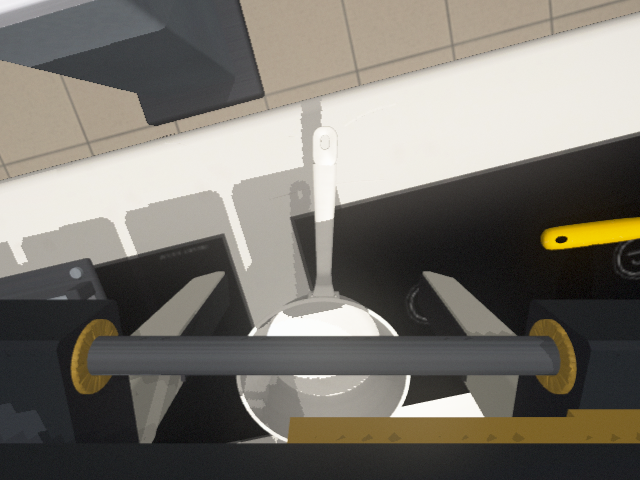

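The wrist view shows the handle centred under the fingers at (323,200), with the pan at (323,370). I'll descend, grip, then swing it in an arc about the measured pan axis.

Call:
servo_tool --motion '[0,0,0.08,0,0,0,0.2,0,0,0,0.33,0,0,0,0.46,0,0,0,0.58,0,0,0,0.66,0,0,0,0.7,0,0,0,0.715,0]'

```text
clock: 3.2
ee_pos: [0.401, 0.3029, 0.0346]
eef_rot: [-179.9, -0.1, 166.0]
ft_force: [-0.2, 0.3, 0.9]
opening: 1.002
gripper_force: 0.0
```

Call:
servo_tool --motion '[0,0,0,0,0,0,0,0,0,0,0,0,0,0,0,0,0,0,0,0,0,0,0,0,0,0,0,0,0,0,0,0]' --grip 0 --newtons 15

```text
clock: 3.87
ee_pos: [0.4017, 0.3035, 0.0364]
eef_rot: [180.0, 0.0, 166.0]
ft_force: [-0.1, -0.1, -0.9]
opening: 0.478
gripper_force: 0.0
```

Call:
servo_tool --motion '[0,0,0,0,0,0,0,0,0,0,0,0,0,0,0,0,0,0,0,0,0,0,0,0,0,0,0,0,0,0,0,0]'

```text
clock: 4.53
ee_pos: [0.4016, 0.3036, 0.0361]
eef_rot: [180.0, -0.0, 166.0]
ft_force: [-0.2, 0.8, -0.2]
opening: 0.274
gripper_force: 15.0
```

Call:
servo_tool --motion '[-0.001,0.036,0,0.036,-0.004,0.07,0,0.07,-0.009,0.106,0,0.106,-0.0156,0.141,0,0.141,-0.024,0.174,0,0.176,-0.035,0.208,0,0.211,-0.047,0.242,0,0.247,-0.061,0.2735,0,0.281]'

```text
clock: 5.2
ee_pos: [0.4271, 0.3647, 0.0351]
eef_rot: [-179.3, -0.3, 140.4]
ft_force: [-6.8, -1.1, 3.8]
opening: 0.276
gripper_force: 15.8
```

Call:
servo_tool --motion '[-0.001,0.036,0,0.036,-0.004,0.07,0,0.07,-0.009,0.106,0,0.106,-0.0156,0.141,0,0.141,-0.024,0.174,0,0.176,-0.035,0.208,0,0.211,-0.047,0.242,0,0.247,-0.061,0.2735,0,0.281]'

```text
clock: 5.87
ee_pos: [0.4828, 0.4099, 0.0351]
eef_rot: [-179.4, -0.2, 115.2]
ft_force: [-6.7, -0.0, 1.6]
opening: 0.287
gripper_force: 16.6
```

Call:
servo_tool --motion '[-0.001,0.036,0,0.036,-0.004,0.07,0,0.07,-0.009,0.106,0,0.106,-0.0156,0.141,0,0.141,-0.024,0.174,0,0.176,-0.035,0.208,0,0.211,-0.047,0.242,0,0.247,-0.061,0.2735,0,0.281]'

```text
clock: 6.53
ee_pos: [0.5517, 0.4267, 0.0349]
eef_rot: [-179.4, -0.1, 89.9]
ft_force: [-5.0, 2.8, 0.9]
opening: 0.304
gripper_force: 17.2
```

Call:
servo_tool --motion '[0,0,0,0,0,0,0,0,0,0,0,0,0,0,0,0,0,0,0,0,0,0,0,0,0,0,0,0,0,0,0,0]'

```text
clock: 7.2
ee_pos: [0.5528, 0.4263, 0.0355]
eef_rot: [-179.6, -0.1, 90.1]
ft_force: [-4.2, 2.0, 0.6]
opening: 0.301
gripper_force: 17.4
```

```bash
python3 w.py b wrist top
```

```text
[0.55278595 0.42630393 0.03551377] [-1.79623740e+02 -7.95175579e-02  9.01367252e+01]
wrist centre [0. 0.] rad 0.0 0 rim z nan
top centre [0.5214 0.2672] rad 0.0843 570 rim z 0.0608
0.11 87 [0.5461 0.3959 0.0619] ang 79.15
0.15 20 [0.5562 0.4187 0.0608] ang 77.07
  return _methods._mean(a, axis=axis, dtype=dtype,
  ret = ret.dtype.type(ret / rcount)
```

View pics/btop.png

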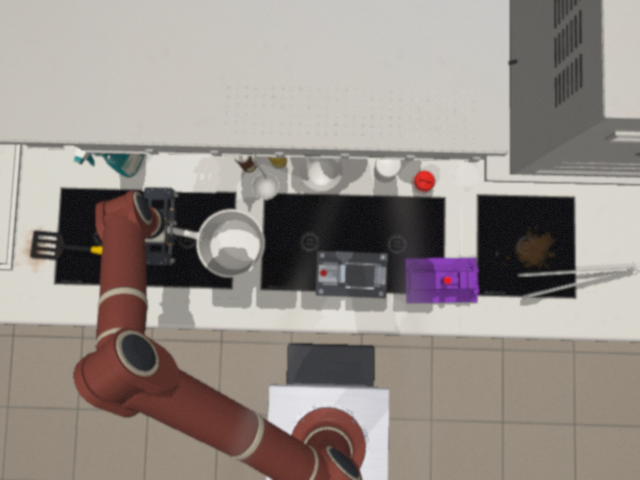

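The pan slid toward the robot by 36 mm: its centre is now at top (231,243), and the handle is at about 79°. I'll release it, then push it back from the front with closed fingers, slightly right of centre so it also turns counter-clockwise.

Call:
servo_tool --motion '[0,0,0,0,0,0,0,0,0,0,0,0,0,0,0,0,0,0,-0.1,0,0,0,-0.2,0,0,0,-0.32,0,0,0,-0.42,0]' --grip 70

```text
clock: 8.02
ee_pos: [0.5574, 0.4242, 0.1429]
eef_rot: [179.9, 0.0, 90.1]
ft_force: [0.8, -0.1, -0.1]
opening: 0.698
gripper_force: 0.0
```

Call:
servo_tool --motion '[-0.08,-0.07,0,0,-0.18,-0.17,0,0,-0.28,-0.27,0,0,-0.38,-0.37,0,0,-0.48,-0.47,0,0,-0.57,-0.55,0,0,-0.64,-0.61,0,0,-0.685,-0.65,0,0]' --grip 0

```text
clock: 8.68
ee_pos: [0.3927, 0.2504, 0.1415]
eef_rot: [-180.0, 0.1, 90.0]
ft_force: [0.6, -0.0, 0.5]
opening: 0.175
gripper_force: 0.0
```

Call:
servo_tool --motion '[0,0,0,0,0,0,0.05,0,0,0,0.12,0,0,0,0.2,0,0,0,0.3,0,0,0,0.38,0,0,0,0.44,0,0,0,0.46,0]'

```text
clock: 9.35
ee_pos: [0.3947, 0.2535, 0.0241]
eef_rot: [-179.9, 0.1, 90.1]
ft_force: [0.3, -0.5, 1.6]
opening: 0.006
gripper_force: 0.0
```

```bash
python3 w.py c top
```

```text
[0.3947342  0.25347459 0.02408428] [-1.79924733e+02  7.80612924e-02  9.01360063e+01]
top centre [0.5204 0.2671] rad 0.0845 530 rim z 0.0605
0.11 90 [0.5463 0.3945 0.0623] ang 78.5
0.15 49 [0.5515 0.4233 0.0641] ang 78.74
0.19 72 [0.5601 0.4657 0.066 ] ang 78.69
```

Call:
servo_tool --motion '[0,0.025,0,0,0,0.05,0,0,0,0.075,0,0,0,0.1,0,0,0,0.125,0,0,0,0.15,0,0,0,0.175,0,0,0,0.19,0,0]'

```text
clock: 10.12
ee_pos: [0.4322, 0.2528, 0.0261]
eef_rot: [-178.9, 0.1, 90.3]
ft_force: [-11.5, -1.9, 10.6]
opening: 0.003
gripper_force: 6.9
```

```bash
python3 w.py c top
```

```text
[0.43220015 0.25282975 0.02614977] [-1.78853060e+02  1.22251492e-01  9.03161956e+01]
top centre [0.5346 0.2676] rad 0.0844 457 rim z 0.0608
0.11 91 [0.5575 0.3962 0.0622] ang 79.89
0.15 51 [0.5641 0.4252 0.0634] ang 79.41
0.19 73 [0.571  0.4654 0.0652] ang 79.58
```

Call:
servo_tool --motion '[0,0.015,0,0,0,0.03,0,0,0,0.045,0,0,0,0.06,0,0,0,0.075,0,0,0,0.09,0,0,0,0.1,0,0,0,0.1,0,0]'

```text
clock: 10.88
ee_pos: [0.4604, 0.253, 0.0261]
eef_rot: [-179.2, 0.1, 90.2]
ft_force: [-10.1, -0.5, 8.1]
opening: 0.005
gripper_force: 5.5
```

Call:
servo_tool --motion '[0,0,0,0,0,-0.05,0,0,0,-0.12,0,0,0,-0.2,0,0,0,-0.2,-0.1,0,0,-0.2,-0.2,0,0,-0.2,-0.32,0,0,-0.2,-0.4,0]'

```text
clock: 11.55
ee_pos: [0.4183, 0.2537, 0.1289]
eef_rot: [179.8, -0.1, 90.1]
ft_force: [0.3, 0.5, 0.6]
opening: 0.005
gripper_force: 0.0
```

```bash
python3 w.py c top
```

```text
[0.41830064 0.25365223 0.12893329] [ 1.79801241e+02 -9.71611489e-02  9.00953725e+01]
top centre [0.5626 0.2694] rad 0.0845 497 rim z 0.0607
0.11 91 [0.5836 0.3984 0.0622] ang 80.71
0.15 49 [0.5884 0.4275 0.0637] ang 80.71
0.19 74 [0.596  0.4691 0.0654] ang 80.5
```

The pan is back at (0.563, 0.269) with the handle at 80.6°. I'll pinch the handle and swing it about 9° more.

```bash
python3 -c "
from h import *
print(go(.5887,.4273,.13,80.6), go(.5887,.4273,.037,80.6))"
```

```text
[0.69  0.677 0.008 0.106] [0.688 0.674 0.38  0.106]
```

Call:
servo_tool --motion '[0.08,0.08,0,0.02,0.19,0.18,0,0.04,0.29,0.28,0,0.06,0.39,0.38,0,0.08,0.5,0.48,0,0.1,0.6,0.58,0,0.106,0.66,0.65,0,0.106,0.69,0.677,0,0.106]' --grip 80

```text
clock: 12.32
ee_pos: [0.5874, 0.4283, 0.1241]
eef_rot: [180.0, -0.0, 80.7]
ft_force: [0.4, -0.9, 0.3]
opening: 0.531
gripper_force: 0.0
```

Call:
servo_tool --motion '[0,0,0,0,0,0,0.06,0,0,0,0.14,0,0,0,0.22,0,0,0,0.3,0,0,0,0.35,0,0,0,0.37,0,0,0,0.37,0]'

```text
clock: 12.98
ee_pos: [0.5845, 0.4252, 0.032]
eef_rot: [-179.9, 0.1, 80.6]
ft_force: [-0.1, -0.1, -0.5]
opening: 0.8
gripper_force: 0.0
```

Call:
servo_tool --motion '[0,0,0,0,0,0,0,0,0,0,0,0,0,0,0,0,0,0,0,0,0,0,0,0,0,0,0,0,0,0,0,0]' --grip 0 --newtons 8

```text
clock: 13.65
ee_pos: [0.5865, 0.4263, 0.034]
eef_rot: [179.9, -0.0, 80.6]
ft_force: [-0.4, 0.9, -0.6]
opening: 0.28
gripper_force: 8.2
```

Call:
servo_tool --motion '[0,0,0,0,0,0,0,0,0,-0.02,0,-0.02,0,-0.04,0,-0.035,-0.003,-0.06,0,-0.052,-0.004,-0.08,0,-0.07,-0.006,-0.1,0,-0.09,-0.0086,-0.12,0,-0.104]'

```text
clock: 14.32
ee_pos: [0.5555, 0.429, 0.0339]
eef_rot: [179.9, -0.0, 90.1]
ft_force: [2.4, 0.3, 1.0]
opening: 0.287
gripper_force: 8.4
```

Call:
servo_tool --motion '[0,0,0,0,0,0,0,0,0,0,0,0,0,0,0,0,0,0,0,0,0,0,0,0,0,0,0,0,0,0,0,0]'

```text
clock: 14.98
ee_pos: [0.5554, 0.4294, 0.0336]
eef_rot: [-180.0, -0.0, 89.9]
ft_force: [0.0, 1.6, 2.1]
opening: 0.282
gripper_force: 8.1
```

```bash
python3 w.py c top
```

```text
[0.55543826 0.4294194  0.03364785] [-1.79972756e+02 -3.18608871e-02  8.99406738e+01]
top centre [0.5643 0.2704] rad 0.0844 571 rim z 0.0607
0.11 94 [0.5558 0.4002 0.0619] ang 93.76
0.15 26 [0.561  0.4249 0.0607] ang 91.22
```

Call:
servo_tool --motion '[-0.005,0.01,0,0,-0.01,0.02,0,0,-0.015,0.025,0,0,-0.015,0.03,0,0,-0.015,0.03,0,0,-0.015,0.03,0,0,-0.015,0.03,0,0,-0.015,0.03,0,0]'

```text
clock: 15.75
ee_pos: [0.5612, 0.4291, 0.0339]
eef_rot: [-179.8, -0.3, 90.0]
ft_force: [-3.2, 5.1, 3.6]
opening: 0.279
gripper_force: 8.0
```

Call:
servo_tool --motion '[0,0,0,0,0,0,0,0,0,0,0,0,0,0,0,0,0,0,-0.1,0,0,0,-0.2,0,0,0,-0.32,0,0,0,-0.42,0]' --grip 70

```text
clock: 16.42
ee_pos: [0.5637, 0.4242, 0.14]
eef_rot: [180.0, 0.1, 89.9]
ft_force: [1.4, 0.3, -0.0]
opening: 0.699
gripper_force: 0.0
```

Call:
servo_tool --motion '[0,0,-0.08,0,0,0,-0.18,0,-0.1,-0.05,-0.3,0,-0.2,-0.15,-0.4,0,-0.3,-0.25,-0.45,0,-0.4,-0.35,-0.45,0,-0.5,-0.43,-0.45,0,-0.6,-0.45,-0.45,0]'

```text
clock: 17.08
ee_pos: [0.447, 0.2741, 0.2513]
eef_rot: [-179.8, -0.0, 90.0]
ft_force: [0.3, 0.5, 0.7]
opening: 0.699
gripper_force: 0.0
```

```bash
python3 w.py c top scene; python3 - <<'E'
from h import *
print(go(.45,-.03,.26,90))
E
```

```text
[0.44696759 0.27406229 0.25125917] [-1.79815500e+02 -1.96103461e-02  9.00420388e+01]
top centre [0.563  0.2701] rad 0.0845 450 rim z 0.061
0.11 27 [0.5597 0.4156 0.0636] ang 91.32
0.15 46 [0.5608 0.4308 0.0641] ang 90.79
0.19 81 [0.559  0.4711 0.0657] ang 91.14
scene centre [0.5646 0.2649] rad 0.0847 315 rim z 0.058
0.11 38 [0.56   0.3938 0.0602] ang 92.06
0.15 21 [0.5604 0.4238 0.0604] ang 91.54
0.19 26 [0.5584 0.4688 0.0623] ang 91.75
[-1.219e+00  1.000e-03 -3.500e-02 -2.000e-03]
```

The pan is done: its centre is 6 mm from the start and the handle is at about 91°. Now the holder.

Call:
servo_tool --motion '[-0.1,0,0,0,-0.22,0,0,0,-0.35,0,0,0,-0.48,0,0,0,-0.62,0,0,0,-0.76,0,0,0,-0.9,0,0,0,-0.98,0,0,0]'

```text
clock: 17.95
ee_pos: [0.451, 0.0268, 0.2513]
eef_rot: [180.0, 0.1, 89.7]
ft_force: [0.3, -0.3, -0.6]
opening: 0.697
gripper_force: 0.0
```

Call:
servo_tool --motion '[-0.03,0,0,0,-0.06,0,0,0,-0.06,0,0,0,-0.06,0,0,0,-0.06,0,0,0,-0.06,0,0,0,-0.06,0,0,0,-0.06,0,0,0]'

```text
clock: 18.62
ee_pos: [0.4503, 0.0161, 0.2511]
eef_rot: [-180.0, -0.0, 90.0]
ft_force: [0.2, -0.4, -0.9]
opening: 0.703
gripper_force: 0.0
```

```bash
cat > hold.py <<'E'
from h import *
import sys
def hold(tag):
    s=monitor.get_state(); print(s['ee_pos'].round(4),s['eef_rot'].round(2),s['joints'].round(1))
    P=params('wrist'); im,d=cams.get_image('wrist'); C=cloud(d,P); save(im,tag)
    hsv=cv2.cvtColor(im,cv2.COLOR_RGB2HSV)
    reg=(C[...,0]>.37)&(C[...,0]<.53)&(C[...,1]<.12)&(C[...,1]>-.17)&(d>0)
    red=(hsv[...,1]>150)&((hsv[...,0]<8)|(hsv[...,0]>172))&reg&(C[...,2]>.08)
    print('cap',red.sum(),np.median(C[red],0).round(4),rect(C[red]) if red.sum()>5 else '')
    for q in('stone_mid','jaw','holder_seat'):
        for r in cams.trace(q,'wrist')[:2]:
            m=r['mask']&reg; 
            if m.sum()<20: continue
            print(q,round(r['p'],2),np.round(r['at']),np.median(C[m],0).round(4))
            if q=='stone_mid':
                zt=np.percentile(C[m][:,2],90); S=C[m&(abs(C[...,2]-zt)<.006)]; print(' top z',zt.round(4),rect(S))
    return im,C,reg
if __name__=='__main__': hold(sys.argv[1])
E
python3 hold.py h1
```

```text
[0.4503 0.0161 0.2511] [-1.7999e+02 -1.0000e-02  9.0020e+01] [-29.1  17.2  31.9 110.7 -11.   55.1   8.1]
cap 293 [0.451  0.021  0.0889] (array([451.4,  20.5]), array([17.1, 17.6]), 14.3)
stone_mid 0.96 [320. 297.] [ 0.4473 -0.0651  0.0849]
 top z 0.0858 (array([447.4, -71.5]), array([72. , 63.9]), 89.8)
holder_seat 0.78 [328. 232.] [ 0.4542 -0.0129  0.0079]
```

View pics/h1.png

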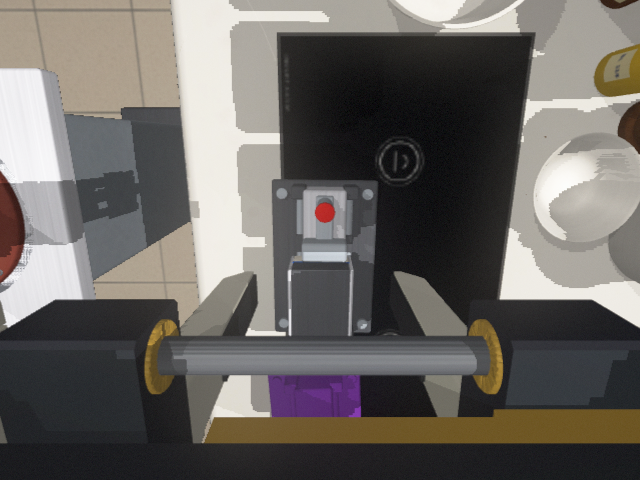

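The wrist view shows the grey holder with its red cap at (325,212) and the dark stone at (321,295); the purple look-alike lies beyond, at the bottom. I'll grip the post and drag the jaw open.

```bash
python3 -c "
from h import *
P=params('wrist'); im,d=cams.get_image('wrist'); C=cloud(d,P)
g=(C[...,0]>.37)&(C[...,0]<.53)&(C[...,1]<.06)&(C[...,1]>-.155)&(d>0)&(C[...,2]>.0045)&(C[...,2]<.012)&(im.max(2)<110)
n,l,st,_=cv2.connectedComponentsWithStats(g.astype(np.uint8)); k=1+st[1:,4].argmax(); S=C[l==k]; print(len(S),rect(S),S.min(0),S.max(0))
for side in(0,1):
    ys=np.arange(-.1,.03,.004); xs=[np.percentile(S[abs(S[:,1]-y)<.003][:,0],[1,99][side]) if (abs(S[:,1]-y)<.003).sum()>5 else np.nan for y in ys]; xs=np.array(xs); q=~np.isnan(xs); p=np.polyfit(ys[q],xs[q],1); print('edge',p, xs.round(3))
print(go(.4512,.0207,.056,90))"
```

```text
5896 (array([451.2, -53. ]), array([188.8, 119.7]), 89.3) [ 0.39020019 -0.14811743  0.00451422] [0.51153543 0.0413338  0.01199892]
edge [0.01164869 0.39287743] [0.392 0.392 0.392 0.392 0.392 0.391 0.392 0.392 0.392 0.392 0.392 0.392
 0.392 0.393 0.393 0.393 0.393 0.393 0.393 0.392 0.393 0.392 0.392 0.393
 0.393 0.393 0.393 0.393 0.393 0.393 0.393 0.392 0.393]
edge [0.01268278 0.51061813] [0.51  0.51  0.509 0.509 0.509 0.509 0.51  0.51  0.51  0.51  0.51  0.511
 0.511 0.51  0.51  0.51  0.51  0.51  0.511 0.51  0.51  0.51  0.51  0.51
 0.511 0.511 0.511 0.511 0.51  0.511 0.511 0.511 0.511]
[ 0.021  0.004  0.781 -0.001]
```

Call:
servo_tool --motion '[0.02,0.004,0.08,0,0.02,0.004,0.2,0,0.02,0.004,0.34,0,0.02,0.004,0.48,0,0.02,0.004,0.62,0,0.02,0.004,0.72,0,0.02,0.004,0.77,0,0.02,0.004,0.78,0]'

```text
clock: 19.53
ee_pos: [0.4498, 0.0202, 0.0539]
eef_rot: [-179.7, 0.0, 89.9]
ft_force: [0.5, -0.8, 0.5]
opening: 0.702
gripper_force: 0.0
```

Call:
servo_tool --motion '[0,0,0,0,0,0,0,0,0,0,0,0,0,0,0,0,0,0,0,0,0,0,0,0,0,0,0,0,0,0,0,0]' --grip 0 --newtons 25

```text
clock: 20.2
ee_pos: [0.4515, 0.0205, 0.0564]
eef_rot: [180.0, -0.0, 90.0]
ft_force: [-0.3, 0.1, 1.8]
opening: 0.194
gripper_force: 25.0
```

Call:
servo_tool --motion '[0,0,0,0,0,0,0,0,0.02,0,0,0,0.05,0,0,0,0.08,0,0,0,0.11,0,0,0,0.14,0,0,0,0.165,0,0,0]'

```text
clock: 20.87
ee_pos: [0.452, 0.0591, 0.0564]
eef_rot: [179.9, 0.2, 89.8]
ft_force: [0.4, -6.0, 2.8]
opening: 0.189
gripper_force: 25.0
```

Call:
servo_tool --motion '[0.01,0,0,0,0.02,0,0,0,0.03,0,0,0,0.03,0,0,0,0.03,0,0,0,0.03,0,0,0,0.03,0,0,0,0.03,0,0,0]'

```text
clock: 21.53
ee_pos: [0.452, 0.0596, 0.0564]
eef_rot: [179.8, 0.7, 89.5]
ft_force: [-0.7, -17.9, 1.0]
opening: 0.186
gripper_force: 25.0
```

The jaw is at its stop, at 0.112 open. Next I'll grip the stone low on its end caps, below its centre of mass, so it can be tipped round the pad axis.

Call:
servo_tool --motion '[-0.03,0,0,0,-0.03,0,0,0,-0.03,0,0,0,-0.03,0,0,0,-0.03,0,-0.1,0,-0.03,0,-0.24,0,-0.03,0,-0.38,0,-0.03,0,-0.5,0]' --grip 100

```text
clock: 22.2
ee_pos: [0.4511, 0.0629, 0.1829]
eef_rot: [180.0, -0.0, 90.1]
ft_force: [0.8, 0.5, -0.5]
opening: 0.715
gripper_force: 0.0
```

Call:
servo_tool --motion '[-0.08,0,0,0,-0.18,0,0,0,-0.3,-0.01,0,0,-0.4,-0.02,0,0,-0.48,-0.02,0,0,-0.52,-0.02,0,0,-0.53,-0.02,0,0,-0.53,-0.02,0,0]'

```text
clock: 22.87
ee_pos: [0.4463, -0.0701, 0.181]
eef_rot: [-180.0, -0.0, 90.0]
ft_force: [-1.1, -0.5, 1.2]
opening: 1.0
gripper_force: 0.0
```

```bash
python3 hold.py h2; python3 -c "
from h import *
print(go(.4478,-.0715,.032,89.3))"
```

```text
[ 0.4463 -0.0701  0.181 ] [-1.7998e+02 -4.0000e-02  8.9960e+01] [-16.4  23.1  31.4 116.4 -16.9  44.9  24.9]
cap 712 [0.4517 0.0592 0.0886] (array([451.9,  59.4]), array([18.1, 17.9]), 37.2)
stone_mid 0.75 [324. 230.] [ 0.4475 -0.0674  0.0848]
 top z 0.0857 (array([447.1, -72. ]), array([72. , 64.2]), 89.3)
jaw 0.7 [334. 110.] [0.4514 0.0219 0.064 ]
holder_seat 0.62 [314. 398.] [ 0.4402 -0.0482  0.2896]
holder_seat 0.58 [333. 150.] [ 0.4525 -0.0103  0.0119]
[-0.01   0.006  0.596  0.009]
```

Call:
servo_tool --motion '[-0.008,0.005,0.06,0.008,-0.008,0.005,0.16,0.008,-0.008,0.005,0.28,0.008,-0.008,0.005,0.4,0.008,-0.008,0.005,0.5,0.008,-0.008,0.005,0.57,0.008,-0.008,0.005,0.595,0.008,-0.008,0.005,0.595,0.008]'

```text
clock: 23.73
ee_pos: [0.4467, -0.072, 0.0312]
eef_rot: [-179.8, -0.0, 89.3]
ft_force: [-0.0, 0.5, -0.2]
opening: 0.999
gripper_force: 0.0
```

Call:
servo_tool --motion '[0,0,0,0,0,0,0,0,0,0,0,0,0,0,0,0,0,0,0,0,0,0,0,0,0,0,0,0,0,0,0,0]' --grip 0 --newtons 12

```text
clock: 24.4
ee_pos: [0.4473, -0.0727, 0.0331]
eef_rot: [180.0, -0.0, 89.2]
ft_force: [-1.5, 0.1, 6.8]
opening: 0.687
gripper_force: 12.0
```

Call:
servo_tool --motion '[0,0,0,0,0,0,0,0,0,0,-0.03,0,0,0,-0.08,0,0,0,-0.15,0,0,0,-0.22,0,0,0,-0.3,0,0,0,-0.36,0]'

```text
clock: 25.07
ee_pos: [0.447, -0.0728, 0.1235]
eef_rot: [-180.0, 0.0, 89.2]
ft_force: [-0.1, 1.2, -4.3]
opening: 0.688
gripper_force: 12.0
```

```bash
python3 hold.py h3; python3 -c "
from h import *
im,d=cams.get_image('scene'); save(cv2.resize(im[190:340,220:420],(640,480)),'s3')"
```

```text
[ 0.447  -0.0728  0.1235] [-1.7998e+02  1.0000e-02  8.9210e+01] [-13.2  28.5  28.3 120.1 -22.3  36.5  29.5]
cap 856 [0.4518 0.057  0.0886] (array([451.7,  56.3]), array([11.7, 18.6]), 87.7)
stone_mid 0.83 [322. 292.] [ 0.4471 -0.0539  0.1752]
 top z 0.176 (array([446.9, -69.2]), array([67.5, 64.3]), 89.3)
jaw 0.91 [330.  96.] [0.4513 0.0216 0.0641]
holder_seat 0.85 [328. 136.] [ 0.4511 -0.0018  0.0332]
```

View pics/s3.png

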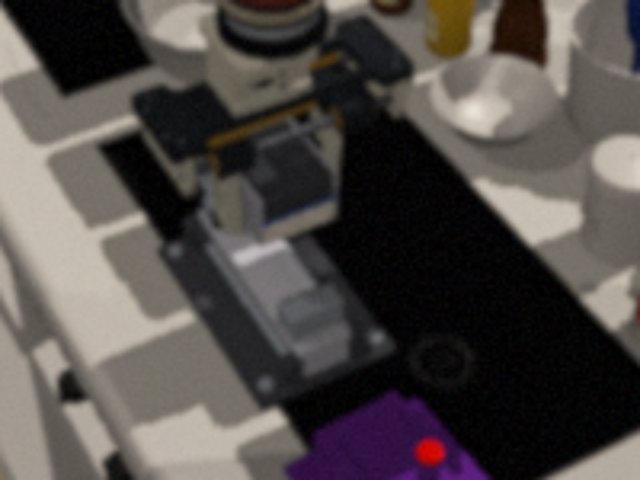

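The stone is held upright with its top at z=0.176. I'll carry it over and past the post, then lower it so its near bottom edge tips on the post cap.

Call:
servo_tool --motion '[0.05,0,0,0,0.13,0,0,0,0.23,0,0,0,0.33,0.005,0,0,0.43,0.008,0,0,0.53,0.01,0,0,0.6,0.01,0,0,0.64,0.01,0,0]'

```text
clock: 25.98
ee_pos: [0.4508, 0.0899, 0.1209]
eef_rot: [-179.8, -0.0, 89.4]
ft_force: [0.0, 0.4, -4.1]
opening: 0.691
gripper_force: 12.0
```

Call:
servo_tool --motion '[0,0,0,0,0,0,0.04,0,0,0,0.08,0,0,0,0.12,0,0,0,0.16,0,0,0,0.18,0,0,0,0.2,0,0,0,0.22,0]'

```text
clock: 26.65
ee_pos: [0.452, 0.0875, 0.0682]
eef_rot: [-180.0, -0.2, 89.1]
ft_force: [-3.3, 4.9, 10.4]
opening: 0.686
gripper_force: 12.0
```

```bash
python3 -c "
from h import *
s=monitor.get_state(); print(s['ee_pos'],s['ft_force'],s['opening'])
im,d=cams.get_image('scene'); save(cv2.resize(im[150:300,200:400],(640,480)),'s4')"; python3 hold.py h4
```

```text
[0.45203721 0.08752982 0.06824346] [-3.3273383   4.91938285 10.35393598] 0.686350893176667
[0.452  0.0875 0.0676] [-1.7994e+02 -1.4000e-01  8.9160e+01] [-29.9  34.5  24.1 121.8 -28.6  29.3  15. ]
cap 0 [nan nan nan] 
stone_mid 0.68 [324. 292.] [0.4522 0.1012 0.1243]
 top z 0.1345 (array([451.6,  78.5]), array([13.8, 64.4]), 89.4)
  return _methods._mean(a, axis=axis, dtype=dtype,
  ret = um.true_divide(
```

View pics/s4.png

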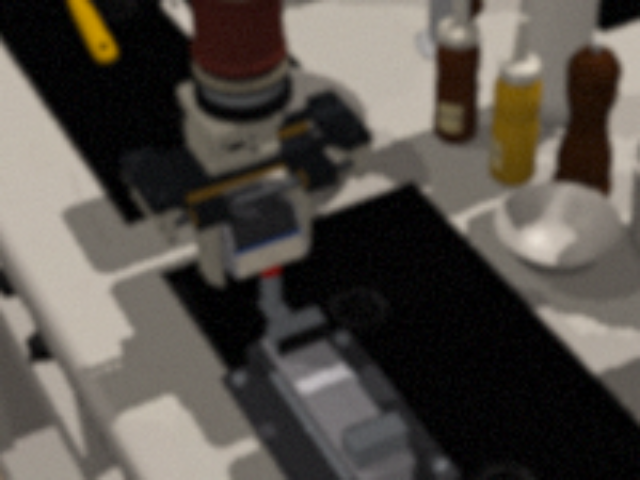

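Call:
servo_tool --motion '[0,0,0.02,0,0,0,0.04,0,0,0,0.06,0,0,0,0.08,0,0,0,0.1,0,0,0,0.115,0,0,0,0.13,0,0,0,0.13,0]'

```text
clock: 27.57
ee_pos: [0.4528, 0.0873, 0.0343]
eef_rot: [180.0, -0.0, 89.2]
ft_force: [1.2, 4.8, -4.0]
opening: 0.689
gripper_force: 12.0
```

```bash
cat > tilt.py <<'E'
from h import *
s=monitor.get_state(); print(s['ee_pos'].round(4),s['ft_force'].round(1),s['opening'].round(3),s['gripper_force'])
P=params('wrist'); im,d=cams.get_image('wrist'); C=cloud(d,P); e=s['ee_pos']
m=(abs(C[...,0]-e[0])<.03)&(abs(C[...,1]-e[1])<.07)&(C[...,2]>.0)&(C[...,2]<e[2]+.085)&(d>0)
for x in np.arange(-.065,.07,.01):
    q=m&(abs(C[...,1]-e[1]-x)<.005); 
    if q.sum()>5: print('dy %.3f n%d z-tcp %.3f  rgb'%(x,q.sum(),np.median(C[q][:,2])-e[2]),np.median(im[q],0))
E
python3 tilt.py
```

```text
Traceback (most recent call last):
  File "tilt.py", line 2, in <module>
    s=monitor.get_state(); print(s['ee_pos'].round(4),s['ft_force'].round(1),s['opening'].round(3),s['gripper_force'])
                                                                             ^^^^^^^^^^^^^^^^^^
AttributeError: 'float' object has no attribute 'round'
```

```bash
sed -i "s/s\['opening'\].round(3)/s['opening']/" tilt.py; echo "save(im,'tw%d'%(s['clock']*100))" >> tilt.py; python3 tilt.py; ls pics | grep tw
```

```text
[0.4528 0.0873 0.0343] [ 1.2  4.8 -4. ] 0.6888439589383496 11.99996531009674
dy -0.015 n2871 z-tcp 0.065  rgb [174. 167. 154.]
dy -0.005 n3698 z-tcp 0.069  rgb [162. 157. 152.]
dy 0.005 n1511 z-tcp 0.072  rgb [71. 70. 73.]
dy 0.015 n534 z-tcp 0.078  rgb [63. 63. 65.]
dy 0.025 n13571 z-tcp 0.068  rgb [58. 58. 61.]
dy 0.035 n8115 z-tcp 0.043  rgb [58. 59. 61.]
dy 0.045 n4027 z-tcp 0.021  rgb [58. 58. 60.]
dy 0.055 n600 z-tcp -0.034  rgb [13. 13. 15.]
dy 0.065 n634 z-tcp -0.034  rgb [13. 13. 15.]
tw2756.png
```

The stone is tilted about 67°. I'll move clear of the post, ease the grip, and let gravity swing it the rest of the way.

Call:
servo_tool --motion '[0.04,0,0,0,0.08,0,0,0,0.12,0,-0.03,0,0.14,0,-0.06,0,0.14,0,-0.08,0,0.14,0,-0.08,0,0.14,0,-0.08,0,0.14,0,-0.08,0]'

```text
clock: 28.28
ee_pos: [0.4523, 0.1213, 0.0549]
eef_rot: [-180.0, 0.0, 89.2]
ft_force: [0.6, 0.4, -4.9]
opening: 0.688
gripper_force: 12.0
```

Call:
servo_tool --motion '[0,0,0,0,0,0,0,0,0,0,0,0,0,0,0,0,0,0,0,0,0,0,0,0,0,0,0,0,0,0,0,0]' --newtons 6 --grip 0

```text
clock: 28.95
ee_pos: [0.4526, 0.1221, 0.0549]
eef_rot: [-180.0, 0.0, 89.2]
ft_force: [-0.4, -0.4, -3.9]
opening: 0.683
gripper_force: 6.0
```

```bash
python3 tilt.py
```

```text
[0.4526 0.1221 0.0549] [-0.4 -0.4 -3.9] 0.6827466311585545 5.999983325600624
dy -0.015 n2861 z-tcp 0.065  rgb [153. 147. 135.]
dy -0.005 n3698 z-tcp 0.069  rgb [141. 138. 132.]
dy 0.005 n1506 z-tcp 0.072  rgb [61. 61. 63.]
dy 0.015 n605 z-tcp 0.077  rgb [55. 55. 57.]
dy 0.025 n13553 z-tcp 0.067  rgb [50. 51. 53.]
dy 0.035 n8237 z-tcp 0.042  rgb [51. 51. 53.]
dy 0.045 n3826 z-tcp 0.021  rgb [51. 51. 53.]
dy 0.055 n511 z-tcp -0.055  rgb [31. 30. 29.]
dy 0.065 n364 z-tcp -0.055  rgb [38. 36. 35.]
```

Gravity isn't enough against the pad friction. I'll do it in two quarter-turns instead: set the stone down on its side on the worktop, dragging it to roll flat, then regrip and tip it again.

Call:
servo_tool --motion '[0,0,0.04,0,0,0,0.08,0,0,0,0.12,0,0,0,0.14,0,0,0,0.15,0,0.02,0,0.154,0,0.04,0,0.154,0,0.06,0,0.154,0]'

```text
clock: 29.67
ee_pos: [0.4531, 0.1379, 0.0167]
eef_rot: [180.0, -0.0, 89.2]
ft_force: [-0.4, -0.0, -3.0]
opening: 0.69
gripper_force: 6.0
```

```bash
python3 tilt.py
```

```text
[0.4531 0.1379 0.0167] [-0.4 -0.  -3. ] 0.6896290516162172 5.9998201578855515
dy -0.015 n2901 z-tcp 0.065  rgb [145. 140. 128.]
dy -0.005 n3685 z-tcp 0.069  rgb [132. 129. 123.]
dy 0.005 n1497 z-tcp 0.072  rgb [55. 55. 57.]
dy 0.015 n627 z-tcp 0.078  rgb [49. 50. 52.]
dy 0.025 n13534 z-tcp 0.067  rgb [47. 47. 50.]
dy 0.035 n7995 z-tcp 0.043  rgb [48. 49. 51.]
dy 0.045 n3961 z-tcp 0.021  rgb [51. 51. 53.]
dy 0.055 n119 z-tcp -0.017  rgb [65. 63. 61.]
dy 0.065 n77 z-tcp -0.017  rgb [146. 142. 135.]
```

Call:
servo_tool --motion '[0,0,0.015,0,0,0,0.03,0,0,0,0.04,0,0,0,0.046,0,0.02,0,0.046,0,0.04,0,0.046,0,0.06,0,0.046,0,0.06,0,0.046,0]'

```text
clock: 30.38
ee_pos: [0.453, 0.1541, 0.0049]
eef_rot: [180.0, -0.1, 89.4]
ft_force: [0.4, -0.6, -3.5]
opening: 0.689
gripper_force: 6.0
```

```bash
python3 tilt.py
```

```text
[0.453  0.1541 0.0049] [ 0.4 -0.6 -3.5] 0.6887895023472751 6.000272333621979
dy -0.015 n2901 z-tcp 0.065  rgb [139. 134. 124.]
dy -0.005 n3688 z-tcp 0.069  rgb [121.  118.5 117.5]
dy 0.005 n1489 z-tcp 0.072  rgb [53. 53. 55.]
dy 0.015 n748 z-tcp 0.078  rgb [48. 49. 51.]
dy 0.025 n13477 z-tcp 0.067  rgb [45. 45. 47.]
dy 0.035 n7961 z-tcp 0.043  rgb [49. 49. 51.]
dy 0.045 n3394 z-tcp 0.022  rgb [56. 56. 57.]
dy 0.055 n74 z-tcp -0.005  rgb [141.  138.  130.5]
dy 0.065 n87 z-tcp -0.005  rgb [141. 137. 130.]
```

Call:
servo_tool --motion '[-0.03,0,0,0,-0.07,0,0,0,-0.11,0,0,0,-0.14,0,0.005,0,-0.14,0,0.01,0,-0.14,0,0.01,0,-0.14,0,0.01,0,-0.14,0,0.01,0]'

```text
clock: 31.1
ee_pos: [0.4527, 0.1163, 0.0027]
eef_rot: [180.0, 0.0, 89.1]
ft_force: [-1.4, -2.9, 2.9]
opening: 0.688
gripper_force: 6.0
```

Call:
servo_tool --motion '[0,0,0,0,0,0,0,0,0,0,0,0,0,0,0,0,0,0,0,0,0,0,0,0,0,0,0,0,0,0,0,0]' --grip 76

```text
clock: 31.77
ee_pos: [0.4525, 0.1171, 0.0024]
eef_rot: [-180.0, -0.0, 89.2]
ft_force: [1.2, -0.6, -0.3]
opening: 0.757
gripper_force: 0.0
```

Call:
servo_tool --motion '[0,0,0,0,0,0,0,0,0,0,-0.1,0,0,0,-0.22,0,0,0,-0.35,0,0,0,-0.48,0,0,0,-0.6,0,0,0,-0.7,0]' --grip 100

```text
clock: 32.43
ee_pos: [0.4526, 0.1169, 0.1795]
eef_rot: [179.9, -0.0, 89.2]
ft_force: [0.9, 0.8, 0.4]
opening: 1.0
gripper_force: 0.0
```

```bash
python3 tilt.py | head -1; cat > st.py <<'E'
from h import *
import sys
P=params('wrist'); im,d=cams.get_image('wrist'); C=cloud(d,P); save(im,sys.argv[1])
s=monitor.get_state(); print(s['ee_pos'].round(4),s['eef_rot'].round(1))
for r in cams.trace('stone_mid','wrist')[:2]:
    m=r['mask']&(d>0); 
    if m.sum()<50: continue
    zt=np.percentile(C[m][:,2],92); t=m&(abs(C[...,2]-zt)<.006)
    print(round(r['p'],2),np.round(r['at']),m.sum(),'top',zt.round(4),rect(C[t]),'rgb',np.median(im[t],0))
E
python3 st.py r1
```

```text
[0.4526 0.1169 0.1795] [0.9 0.8 0.4] 1.00046921192087 0.0
[0.4551 0.1174 0.181 ] [179.5  -0.2  89.2]
0.82 [319. 197.] 5280 top 0.0717 (array([453.2, 139.9]), array([45.8, 64. ]), 89.3) rgb [ 78.  82. 129.]
```

View pics/r1.png

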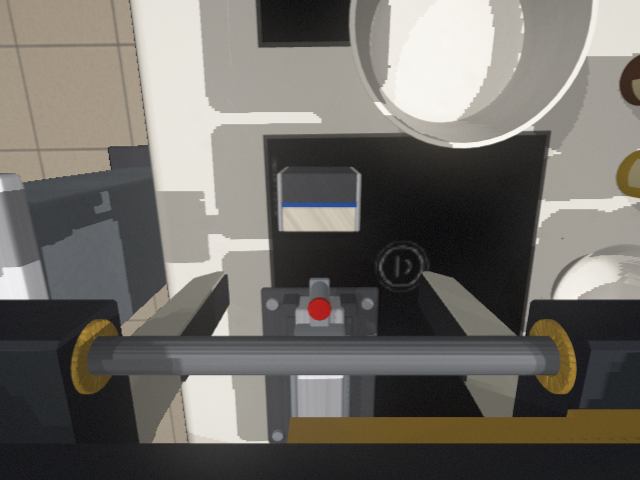

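The stone now stands on its side at (320,200) in the wrist view, pale side toward the holder, centre (0.453, 0.140), top 0.072. I'll grip it low and toward the dark side, then tip it on the post again.

```bash
python3 -c "
from h import *
print(go(.4532,.148,.1,89.3),go(.4532,.148,.006,89.3))"
```

```text
[ 0.122 -0.004  0.316 -0.001] [ 0.121 -0.006  0.692 -0.001]
```

Call:
servo_tool --motion '[0.06,-0.004,0,0,0.11,-0.004,0.05,0,0.121,-0.005,0.15,0,0.121,-0.005,0.28,0,0.121,-0.005,0.42,0,0.121,-0.005,0.56,0,0.121,-0.005,0.65,0,0.121,-0.005,0.688,0]'

```text
clock: 33.25
ee_pos: [0.4482, 0.1463, 0.0013]
eef_rot: [-179.5, 0.2, 89.2]
ft_force: [-1.0, -0.5, 0.4]
opening: 1.002
gripper_force: 0.0
```

Call:
servo_tool --motion '[0,0,0,0,0,0,0,0,0,0,0,0,0,0,0,0,0,0,0,0,0,0,0,0,0,0,0,0,0,0,0,0]' --grip 0 --newtons 14

```text
clock: 33.92
ee_pos: [0.4531, 0.1477, 0.0066]
eef_rot: [179.8, -0.1, 89.2]
ft_force: [1.3, 0.0, 7.2]
opening: 0.688
gripper_force: 14.0
```

Call:
servo_tool --motion '[0,0,0,0,0,0,-0.05,0,0,0,-0.15,0,0,0,-0.27,0,0,0,-0.38,0,0,0,-0.44,0,0,0,-0.46,0,0,0,-0.46,0]'

```text
clock: 34.58
ee_pos: [0.4513, 0.1477, 0.1209]
eef_rot: [180.0, -0.0, 89.3]
ft_force: [0.9, -0.1, -3.2]
opening: 0.684
gripper_force: 14.0
```

```bash
python3 tilt.py;  python3 -c "
from h import *
print(go(.4525,.095,.12,89.3))"
```

```text
[0.4513 0.1477 0.1209] [ 0.9 -0.1 -3.2] 0.6841141805874686 13.992294073104858
dy -0.025 n74 z-tcp -0.121  rgb [17.5 18.  19. ]
dy -0.015 n4350 z-tcp 0.064  rgb [153. 148. 137.]
dy -0.005 n4016 z-tcp 0.064  rgb [58. 63. 83.]
dy 0.005 n296 z-tcp -0.121  rgb [20. 20. 20.]
dy 0.015 n13600 z-tcp 0.046  rgb [44. 44. 45.]
dy 0.025 n291 z-tcp -0.121  rgb [30. 29. 28.]
dy 0.035 n310 z-tcp -0.121  rgb [35. 34. 33.]
dy 0.045 n84 z-tcp -0.121  rgb [70.5 69.  67.5]
dy 0.055 n40 z-tcp -0.121  rgb [150. 146. 139.]
dy 0.065 n45 z-tcp -0.121  rgb [150. 147. 139.]
[-0.21   0.01  -0.    -0.001]
```

Call:
servo_tool --motion '[-0.03,0.005,0,0,-0.08,0.01,0,0,-0.14,0.01,0,0,-0.19,0.01,0,0,-0.215,0.01,0,0,-0.215,0.01,0,0,-0.215,0.01,0.03,0,-0.215,0.01,0.06,0]'

```text
clock: 35.3
ee_pos: [0.4535, 0.0945, 0.1046]
eef_rot: [-180.0, -0.0, 89.3]
ft_force: [-0.2, 0.9, -4.4]
opening: 0.687
gripper_force: 14.0
```

Call:
servo_tool --motion '[0,0,0.02,0,0,0,0.04,0,0,0,0.06,0,0,0,0.08,0,0,0,0.1,0,0,0,0.12,0,0,0,0.14,0,0,0,0.16,0]'

```text
clock: 35.97
ee_pos: [0.4528, 0.0968, 0.0657]
eef_rot: [-179.9, -0.3, 89.4]
ft_force: [-3.0, 5.4, 7.4]
opening: 0.687
gripper_force: 14.0
```

```bash
python3 tilt.py
```

```text
[0.4528 0.0968 0.0657] [-3.   5.4  7.4] 0.6866084062848153 14.000507891178131
dy -0.055 n59 z-tcp 0.023  rgb [137.  73.  69.]
dy -0.045 n250 z-tcp 0.023  rgb [169. 125. 115.]
dy 0.005 n5957 z-tcp 0.082  rgb [209. 202. 186.]
dy 0.015 n3638 z-tcp 0.072  rgb [122. 124. 146.]
dy 0.025 n9164 z-tcp 0.068  rgb [70. 73. 78.]
dy 0.035 n8333 z-tcp 0.061  rgb [69. 70. 73.]
dy 0.045 n580 z-tcp -0.065  rgb [16. 16. 17.]
dy 0.055 n481 z-tcp -0.065  rgb [15. 15. 16.]
dy 0.065 n459 z-tcp -0.065  rgb [20. 19. 19.]
```

Call:
servo_tool --motion '[0,0,0.02,0,0,0,0.04,0,0,0,0.06,0,0,0,0.08,0,0,0,0.1,0,0,0,0.11,0,0,0,0.11,0,0,0,0.11,0]'

```text
clock: 36.68
ee_pos: [0.4537, 0.0945, 0.0369]
eef_rot: [-180.0, -0.0, 89.3]
ft_force: [1.3, 4.8, -7.4]
opening: 0.684
gripper_force: 14.0
```

```bash
python3 tilt.py
```

```text
[0.4537 0.0945 0.0369] [ 1.3  4.8 -7.4] 0.6836813309854449 13.999733179807663
dy -0.035 n101 z-tcp 0.050  rgb [173. 166. 153.]
dy -0.025 n2585 z-tcp 0.053  rgb [175. 168. 155.]
dy -0.015 n3031 z-tcp 0.056  rgb [177. 170. 157.]
dy -0.005 n1425 z-tcp 0.059  rgb [195. 188. 173.]
dy 0.015 n3583 z-tcp 0.068  rgb [197. 190. 175.]
dy 0.025 n5760 z-tcp 0.071  rgb [202. 195. 179.]
dy 0.035 n10526 z-tcp 0.071  rgb [180. 173. 160.]
dy 0.045 n9070 z-tcp 0.048  rgb [61. 64. 66.]
dy 0.055 n645 z-tcp -0.037  rgb [16. 16. 18.]
dy 0.065 n615 z-tcp -0.037  rgb [17. 16. 18.]
```

The pale face is now up, tilted about 19°. Pressing it on the bed should square it, so I'll carry it over and lower it between the open jaws.

Call:
servo_tool --motion '[0.02,0,-0.06,0,0.02,0,-0.14,0,0.02,0,-0.24,0,0.02,0,-0.33,0,0.02,0,-0.38,0,0,0,-0.38,0,-0.06,0,-0.38,0,-0.14,0,-0.38,0]'

```text
clock: 37.4
ee_pos: [0.4522, 0.0585, 0.1316]
eef_rot: [-179.9, 0.1, 89.4]
ft_force: [-0.5, -0.5, -4.0]
opening: 0.685
gripper_force: 14.0
```

Call:
servo_tool --motion '[-0.1,0,0,0,-0.2,0,0,0,-0.3,0,0,0,-0.4,0,0,0,-0.48,0,0,0,-0.53,0,0,0,-0.55,0,0,0,-0.55,0,0,0]'

```text
clock: 38.07
ee_pos: [0.4499, -0.0812, 0.1319]
eef_rot: [-179.9, 0.1, 89.0]
ft_force: [0.2, -0.0, -3.9]
opening: 0.687
gripper_force: 14.0
```

```bash
python3 tilt.py; python3 -c "
from h import *
print(go(.451,-.079,.036,89.3))"
```

```text
[ 0.4499 -0.0812  0.1319] [ 0.2 -0.  -3.9] 0.6868447926637303 13.999725580215454
dy -0.035 n82 z-tcp 0.050  rgb [171. 165. 152.]
dy -0.025 n2571 z-tcp 0.053  rgb [175. 168. 155.]
dy -0.015 n3010 z-tcp 0.056  rgb [178. 172. 158.]
dy -0.005 n1483 z-tcp 0.059  rgb [192. 185. 170.]
dy 0.015 n3509 z-tcp 0.068  rgb [198. 190. 175.]
dy 0.025 n5748 z-tcp 0.071  rgb [205. 197. 181.]
dy 0.035 n11501 z-tcp 0.070  rgb [218. 210. 193.]
dy 0.045 n9718 z-tcp 0.047  rgb [84. 86. 88.]
dy 0.055 n1274 z-tcp -0.093  rgb [196.  199.5 205. ]
dy 0.065 n1220 z-tcp -0.093  rgb [158. 158. 161.]
[ 0.002  0.004  0.384 -0.002]
```

Call:
servo_tool --motion '[0.005,0.005,0.05,0,0.005,0.005,0.13,0,0.005,0.005,0.22,0,0.005,0.005,0.3,0,0.005,0.005,0.36,0,0.005,0.005,0.385,0,0.005,0.005,0.385,0,0.005,0.005,0.385,0]'

```text
clock: 38.78
ee_pos: [0.4525, -0.0771, 0.0366]
eef_rot: [-180.0, -0.0, 89.3]
ft_force: [0.1, -0.7, -3.7]
opening: 0.688
gripper_force: 14.0
```

Call:
servo_tool --motion '[0,0,0.008,0,0,0,0.016,0,0,0,0.024,0,0,0,0.032,0,0,0,0.04,0,0,0,0.048,0,0,0,0.054,0,0,0,0.054,0]'

```text
clock: 39.45
ee_pos: [0.4532, -0.0747, 0.0248]
eef_rot: [179.9, -0.3, 89.4]
ft_force: [-1.3, 6.2, 10.4]
opening: 0.685
gripper_force: 14.0
```

```bash
python3 tilt.py
```

```text
[ 0.4532 -0.0747  0.0248] [-1.3  6.2 10.4] 0.6847563168847726 13.999429196119308
dy -0.025 n798 z-tcp 0.060  rgb [175. 168. 155.]
dy -0.015 n3903 z-tcp 0.062  rgb [176. 170. 156.]
dy -0.005 n2878 z-tcp 0.063  rgb [181. 174. 161.]
dy 0.015 n4266 z-tcp 0.067  rgb [202. 194. 179.]
dy 0.025 n6174 z-tcp 0.069  rgb [209. 201. 185.]
dy 0.035 n6988 z-tcp 0.071  rgb [215. 207. 190.]
dy 0.045 n12090 z-tcp 0.059  rgb [180. 175. 164.]
dy 0.055 n3571 z-tcp 0.014  rgb [173. 172. 175.]
dy 0.065 n3365 z-tcp 0.014  rgb [152. 152. 156.]
```

Call:
servo_tool --motion '[0,-0.004,0.006,0,0,-0.009,0.012,0,0,-0.009,0.018,0,0,-0.009,0.024,0,0,-0.009,0.03,0,0,-0.009,0.034,0,0,-0.009,0.034,0,0,-0.009,0.034,0]'

```text
clock: 40.17
ee_pos: [0.4533, -0.0743, 0.0173]
eef_rot: [179.7, -0.3, 89.4]
ft_force: [1.1, 8.1, 16.1]
opening: 0.687
gripper_force: 14.0
```

```bash
python3 tilt.py
```

```text
[ 0.4533 -0.0743  0.0173] [ 1.1  8.1 16.1] 0.6873725281808645 13.973925858736038
dy -0.015 n2887 z-tcp 0.068  rgb [177. 170. 156.]
dy -0.005 n5111 z-tcp 0.068  rgb [179. 173. 159.]
dy 0.005 n25 z-tcp 0.068  rgb [158. 154. 145.]
dy 0.015 n4372 z-tcp 0.068  rgb [208. 201. 185.]
dy 0.025 n6575 z-tcp 0.068  rgb [215. 207. 190.]
dy 0.035 n7104 z-tcp 0.068  rgb [221. 215. 197.]
dy 0.045 n7692 z-tcp 0.068  rgb [253. 253. 248.]
dy 0.055 n8092 z-tcp 0.040  rgb [158. 155. 146.]
dy 0.065 n3676 z-tcp 0.021  rgb [153. 153. 156.]
```

Flat, pale side up, top at 0.085. I'll ease off, nudge it about 2 mm toward the middle in x, then release and look.

Call:
servo_tool --motion '[0,0,-0.012,0,0,0,-0.02,0,0,-0.006,-0.02,0,0,-0.012,-0.02,0,0,-0.012,-0.02,0,0,-0.012,-0.02,0,0,-0.012,-0.02,0,0,-0.012,-0.02,0]'

```text
clock: 40.88
ee_pos: [0.447, -0.0778, 0.0194]
eef_rot: [-180.0, 0.0, 89.2]
ft_force: [-0.1, -0.5, -3.7]
opening: 0.685
gripper_force: 14.0
```

Call:
servo_tool --motion '[0,0,0,0,0,0,0,0,0,0,0,0,0,0,0,0,0,0,0,0,0,0,0,0,0,0,0,0,0,0,0,0]' --grip 100

```text
clock: 41.55
ee_pos: [0.4471, -0.0776, 0.0197]
eef_rot: [-180.0, -0.0, 89.2]
ft_force: [-0.0, -0.3, 0.3]
opening: 1.0
gripper_force: 0.0
```

Call:
servo_tool --motion '[0,0,-0.05,0,0,0,-0.15,0,0,0,-0.27,0,0,0,-0.4,0,0,0,-0.53,0,0,0,-0.63,0,0,0,-0.67,0,0,0,-0.67,0]'

```text
clock: 42.22
ee_pos: [0.4487, -0.078, 0.1896]
eef_rot: [179.7, 0.0, 89.2]
ft_force: [0.6, 0.3, 0.0]
opening: 1.002
gripper_force: 0.0
```

```bash
python3 hold.py h6
```

```text
[ 0.4487 -0.078   0.1896] [1.7966e+02 1.0000e-02 8.9240e+01] [-18.5  23.2  35.7 115.6 -18.6  46.4  27.1]
cap 673 [0.4519 0.0521 0.0885] (array([451.7,  52.2]), array([18.1, 18. ]), 72.9)
stone_mid 0.79 [322. 206.] [ 0.4475 -0.0589  0.0848]
 top z 0.0857 (array([447.6, -62. ]), array([71.6, 64. ]), 88.7)
jaw 0.83 [325. 109.] [0.4514 0.0147 0.0641]
holder_seat 0.82 [326. 142.] [ 0.4526 -0.0111  0.0113]
holder_seat 0.69 [314. 390.] [ 0.4429 -0.0547  0.2897]
```

View pics/h6.png

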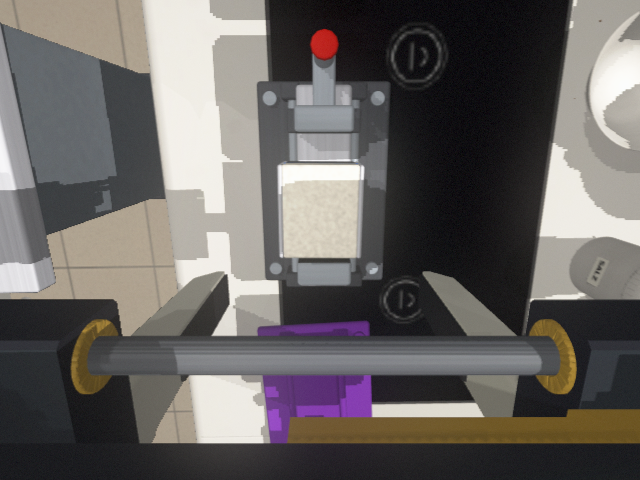

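The stone lies pale side up at (320,215) with the jaw behind it at (323,118). It is 3.5 mm off the middle in x, so I'll regrip it at its centre, lift slightly, shift and lay it down.

```bash
python3 -c "
from h import *
print(go(.4478,-.062,.044,89.2))"
```

```text
[0.061 0.007 0.568 0.   ]
```

Call:
servo_tool --motion '[0.06,0,0.05,0,0.06,0,0.14,0,0.06,0,0.26,0,0.06,0,0.39,0,0.06,0,0.49,0,0.06,0,0.54,0,0.06,0,0.56,0,0.06,0,0.56,0]'

```text
clock: 43.08
ee_pos: [0.4458, -0.0627, 0.0454]
eef_rot: [-179.7, -0.0, 89.2]
ft_force: [-0.1, -0.3, 0.5]
opening: 0.998
gripper_force: 0.0
```

Call:
servo_tool --motion '[0,0,0,0,0,0,0,0,0,0,0,0,0,0,0,0,0,0,0,0,0,0,0,0,0,0,0,0,0,0,0,0]' --grip 0 --newtons 20

```text
clock: 43.75
ee_pos: [0.4476, -0.0625, 0.0478]
eef_rot: [179.9, -0.0, 89.2]
ft_force: [-1.7, 1.2, 6.1]
opening: 0.686
gripper_force: 20.0
```

Call:
servo_tool --motion '[0,0,0,0,0,0,-0.01,0,0,0,-0.02,0,0,0,-0.025,0,0,0,-0.025,0,0,0,-0.025,0,0,0,-0.025,0,0,0,-0.025,0]'

```text
clock: 44.42
ee_pos: [0.4471, -0.0626, 0.0532]
eef_rot: [-180.0, 0.0, 89.2]
ft_force: [0.6, 0.4, -3.9]
opening: 0.68
gripper_force: 20.0
```

```bash
python3 -c "
from h import *
print(monitor.get_state()['ft_force'],monitor.get_state()['ee_pos'],monitor.get_state()['eef_rot'], go(.451,-.063,.044,89.3))"
```

```text
[ 0.62893713  0.43516825 -3.85427299] [ 0.44711765 -0.06257087  0.0532125 ] [-1.79968609e+02  1.02641137e-03  8.92222751e+01] [-0.002  0.016  0.037 -0.001]
```

Call:
servo_tool --motion '[-0.01,0.007,0,0,-0.02,0.015,0,0,-0.024,0.015,0,0,-0.024,0.015,0,0,-0.024,0.015,0.008,0,-0.024,0.015,0.016,0,-0.024,0.015,0.024,0,-0.024,0.015,0.024,0]'

```text
clock: 45.08
ee_pos: [0.4508, -0.0685, 0.0477]
eef_rot: [-180.0, -0.0, 89.2]
ft_force: [-1.4, 0.8, 1.9]
opening: 0.69
gripper_force: 20.0
```

Call:
servo_tool --motion '[0,0,0,0,0,0,0,0,0,0,0,0,0,0,0,0,0,0,0,0,0,0,0,0,0,0,0,0,0,0,0,0]' --grip 100

```text
clock: 45.75
ee_pos: [0.451, -0.0687, 0.0474]
eef_rot: [-180.0, 0.0, 89.2]
ft_force: [0.9, 0.8, -0.2]
opening: 1.003
gripper_force: 0.0
```

Call:
servo_tool --motion '[0,0,-0.05,0,0,0,-0.15,0,0,0,-0.27,0,0,0,-0.4,0,0,0,-0.5,0,0,0,-0.55,0,0,0,-0.56,0,0,0,-0.56,0]'

```text
clock: 46.42
ee_pos: [0.4512, -0.0685, 0.1879]
eef_rot: [179.9, -0.0, 89.2]
ft_force: [-0.5, -0.1, -0.4]
opening: 0.996
gripper_force: 0.0
```

```bash
python3 hold.py h7;  python3 -c "
from h import *
print(go(.4517,.0522,.056,89.3))"
```

```text
[ 0.4512 -0.0685  0.1879] [ 1.7991e+02 -2.0000e-02  8.9240e+01] [-20.   23.7  36.2 115.4 -19.1  46.6  26.4]
cap 653 [0.4514 0.0522 0.0886] (array([451.8,  52.4]), array([18.3, 17.7]), 38.8)
stone_mid 0.64 [321. 227.] [ 0.4512 -0.0638  0.0848]
 top z 0.0857 (array([451. , -68.4]), array([72.5, 64. ]), 88.9)
jaw 0.65 [324. 120.] [0.4516 0.0154 0.064 ]
holder_seat 0.83 [320. 154.] [ 0.4509 -0.0108  0.011 ]
[ 0.483  0.002  0.521 -0.001]
```

Centred now. I'll close the jaw via the post.

Call:
servo_tool --motion '[0.06,0,0,0,0.16,0,0,0,0.27,0,0,0,0.37,0,0,0,0.44,0,0,0,0.475,0,0,0,0.483,0,0.05,0,0.483,0,0.13,0]' --grip 60

```text
clock: 47.28
ee_pos: [0.4538, 0.0526, 0.1551]
eef_rot: [179.8, -0.0, 89.3]
ft_force: [0.2, -0.6, -0.4]
opening: 0.605
gripper_force: 0.0
```

Call:
servo_tool --motion '[0,0,0.06,0,0,0,0.14,0,0,0,0.22,0,0,0,0.3,0,0,0,0.35,0,0,0,0.38,0,0,0,0.385,0,0,0,0.385,0]'

```text
clock: 47.95
ee_pos: [0.4525, 0.0514, 0.0583]
eef_rot: [-179.9, 0.0, 89.2]
ft_force: [-0.0, 0.9, 0.8]
opening: 0.605
gripper_force: 0.0
```

Call:
servo_tool --motion '[0,0,0,0,0,0,0,0,0,0,0,0,0,0,0,0,0,0,0,0,0,0,0,0,0,0,0,0,0,0,0,0]' --grip 0 --newtons 30

```text
clock: 48.62
ee_pos: [0.4518, 0.0522, 0.0588]
eef_rot: [-179.9, -0.0, 89.2]
ft_force: [-1.0, -0.1, 4.1]
opening: 0.187
gripper_force: 30.0
```

Call:
servo_tool --motion '[-0.01,0,0,0,-0.03,0,0,0,-0.05,0,0,0,-0.07,0,0,0,-0.09,0,0,0,-0.105,0,0,0,-0.12,0,0,0,-0.13,0,0,0]'

```text
clock: 49.28
ee_pos: [0.4514, 0.0226, 0.0588]
eef_rot: [-179.9, -0.3, 89.3]
ft_force: [-1.7, 7.8, 6.1]
opening: 0.19
gripper_force: 30.0
```

Call:
servo_tool --motion '[-0.01,0,0,0,-0.02,0,0,0,-0.03,0,0,0,-0.04,0,0,0,-0.05,0,0,0,-0.05,0,0,0,-0.05,0,0,0,-0.05,0,0,0]'

```text
clock: 49.95
ee_pos: [0.4513, 0.0193, 0.0588]
eef_rot: [-179.7, -1.0, 89.8]
ft_force: [-0.8, 21.5, 7.1]
opening: 0.189
gripper_force: 30.0
```

Call:
servo_tool --motion '[0,0,0,0,0,0,0,0,0,0,0,0,0,0,0,0,0,0,0,0,0,0,0,0,0,0,0,0,0,0,0,0]'

```text
clock: 50.62
ee_pos: [0.4513, 0.0193, 0.0587]
eef_rot: [-179.7, -1.0, 89.8]
ft_force: [-0.9, 22.2, 7.0]
opening: 0.192
gripper_force: 30.0
```

The jaw is clamped with 22 N. I'll release, lift and check everything.

Call:
servo_tool --motion '[0,0,0,0,0,0,0,0,0,0,0,0,0,0,0,0,0,0,0,0,0,0,0,0,0,0,0,0,0,0,0,0]' --grip 80

```text
clock: 51.28
ee_pos: [0.452, 0.0067, 0.0586]
eef_rot: [-180.0, 0.0, 89.2]
ft_force: [-0.2, -0.2, -0.5]
opening: 0.714
gripper_force: 0.0
```

Call:
servo_tool --motion '[0.03,0,-0.06,0,0.03,0,-0.16,0,0.03,0,-0.28,0,0.03,0,-0.41,0,0.03,0,-0.54,0,0.03,0,-0.66,0,0.03,0,-0.74,0,0.03,0,-0.76,0]'

```text
clock: 51.95
ee_pos: [0.454, 0.0142, 0.2518]
eef_rot: [179.6, -0.1, 89.2]
ft_force: [0.6, 0.7, -0.6]
opening: 0.8
gripper_force: 0.0
```

```bash
python3 hold.py h8; python3 w.py d top scene
```

```text
[0.454  0.0142 0.2518] [ 1.7961e+02 -7.0000e-02  8.9210e+01] [-33.8  18.4  39.2 110.5 -14.1  55.5  11.2]
cap 288 [0.4513 0.02   0.0888] (array([451.3,  19.8]), array([16.9, 16.5]), 88.8)
stone_mid 0.86 [322. 295.] [ 0.4515 -0.0662  0.0849]
 top z 0.0858 (array([451.4, -72.2]), array([72.7, 64. ]), 89.2)
jaw 0.75 [322. 243.] [ 0.4516 -0.0173  0.064 ]
holder_seat 0.93 [319. 228.] [ 0.4514 -0.0137  0.0079]
[0.45106583 0.0147549  0.2473648 ] [-1.79843304e+02  9.15230747e-03  8.92244592e+01]
top centre [0.5641 0.3021] rad 0.0845 571 rim z 0.0604
0.11 94 [0.5591 0.4323 0.062 ] ang 92.17
0.15 48 [0.5602 0.4629 0.0639] ang 91.37
0.19 70 [0.5586 0.505  0.0656] ang 91.52
scene centre [0.527  0.2215] rad 0.0075 17 rim z 0.057
0.11 37 [0.499  0.3442 0.0516] ang 102.86
0.15 123 [0.6275 0.3489 0.0486] ang 51.72
```

View pics/h8.png

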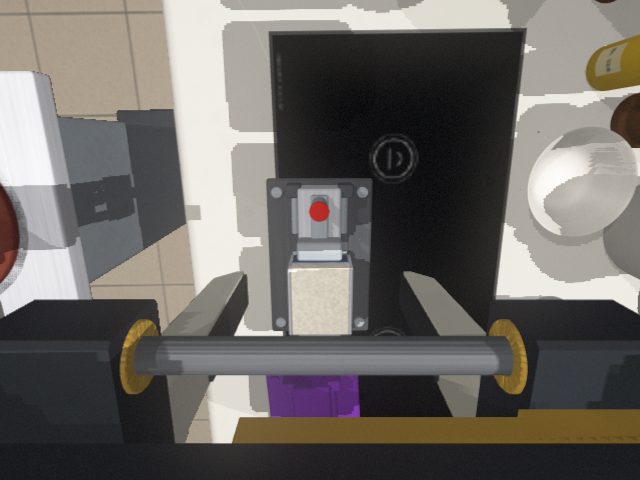

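View pics/dtop.png

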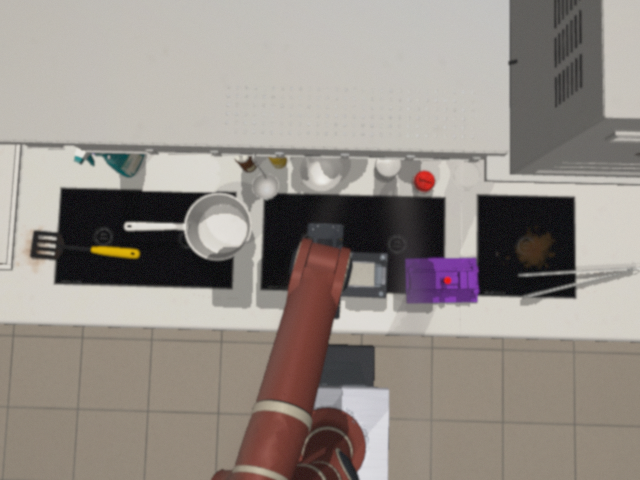

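The stone is clamped square with its pale face up. The cap is at y=0.020, which makes the gap about 0.072, and the stone is centred in x. The top view shows the pan at (218,227), its handle at (150,226) parallel to the front edge at about 91°. Something knocked the pan 3 cm to the left while the arm was away from it. It still stands with its handle right, so I'll leave it there. Nothing at the back has moved.

```bash
python3 -c "
from workcell import job_done
print(job_done())"
```

```text
the job is handed in; nothing more can be done
None
```

I handed the job in: the stone is clamped pale face up, and the handle of the only pan there (the left one) lies parallel to the front edge, pointing away from the holder, within about 2°. I slid that pan 36 mm while turning it and pushed it back to within about 7 mm of its start; it was later knocked about 3 cm left with the arm away, and I left it there.

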